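# Set the lathe speed selector to its third notch

### The job

Set the lathe's speed selector to the third speed: with a fingertip push the lever along its slot, away from its parked end, feel it click into the first and second notch, and leave it seated in the third without ever running on into the fourth. Only push the lever, gently (under 25 N), do not grip it; leave the cup, the spanner and the abrasive roll where they are.

Things in the scene. Friction and masses are not known exactly. Their poses are not given: they have to be found in the camera images.
- selector: The speed selector: a grey box fixed to the bench, 220 (x) x 96 (y) x 50 mm high, its aluminium cover slotted along the box's x axis. Origin at the centre of its underside; z up. The lever is parked at the -x end of the slot (towards the robot) and is pushed along the box's +x. Yaw varies by 0.45 rad either way. A black cable gland stands out of its +x end.
- selector_lever: The lever that slides in the slot along the box's x: thin steel stem, black handle, and a dark pointer to -y over the brass strip. Origin on the stem's axis, level with the cover's top (50 mm above the bench). Axes as the box's. Under 1 N moves it where free, about 5 N takes it over each ridge; then it jumps ahead by itself, up to 10 mm, centres in the notch and stays. Travel 135 mm.
- index_strip: Brass strip, 126 x 19 x 4 mm, on the cover along the slot's -y side; its place along the slot varies by 16 mm. Six teeth point to the slot; the five gaps between them, 20 mm apart, are notches one to five along +x, at x = -40, -20, 0, 20, 40 mm; ridges 10 mm before each. Origin: where the lever's origin is when seated in the third notch. Axes as the box's.
- turned_cup: Bystander: a small turned wooden cup, 66 mm across and 68 mm high, standing beyond the selector. Origin at the centre of its underside. Loose, to be left alone.
- spanner: Bystander: a flat steel open-ended spanner, 151 mm long and 8 mm thick, lying beyond the selector. Loose, to be left alone.
- abrasive_roll: Bystander: a roll of abrasive paper, 74 x 59 mm and 50 mm high, standing to the left (+y) of the selector. Loose, to be left alone.
- handle (a point): The centre of the lever's black rounded handle, 100 mm above the bench, straight above the lever's origin. The handle is 14 mm thick along x, 34 mm wide along y and 36 mm tall (82 to 118 mm above the bench), so the rear face to push on lies 7 mm to the -x side of this point. Axes as the box's.

How it is judged (in metres and radians):
On the way, in this order (a step that is already met when the one before it is completed fails the run):
1. the fingers press on the lever, still before its first notch (contact force between the fingers and selector_lever above 0.5 N and x of selector_lever in the frame of index_strip below -0.045 m).
2. the lever clicks into the first notch (x of selector_lever in the frame of index_strip between -0.045 and -0.03 m).
3. then into the second notch (x of selector_lever in the frame of index_strip between -0.025 and -0.01 m).
At the end, for the whole second after the job is handed in: The lever rests, let go, within 4 mm of the third notch's centre, and the cup, the spanner and the abrasive roll are within 20 mm of where they stood (x of selector_lever in the frame of index_strip between -0.004 and 0.004 m and linear speed of selector_lever below 0.01 m/s and distance of each of turned_cup, spanner, abrasive_roll from where it was at the start of the episode below 0.02 m); the robot touches nothing.
It fails at once if the lever runs past the third notch, over the next ridge (x of selector_lever in the frame of index_strip above 0.012 m).
It fails at once if the lever is gripped or forced: more than 25 N between fingers and lever (contact force between the fingers and selector_lever above 25 N).
It fails at once if a bystander is displaced by more than 20 mm (distance of any of turned_cup, spanner, abrasive_roll from where it was at the start of the episode above 0.02 m).
It also fails if it takes over 48 s, if anything falls off the work surface, if the arm or the gripper's body presses on something with over 40 N, if the wrist force passes 120 N, or if a joint passes its speed limit or range.

### The arm

A 7-joint arm with a two-finger parallel gripper is mounted at the origin on a cart in front of the work surface, level with it; the furniture and walls round the work are solid. World frame = base frame: x ahead of the robot, y to its left, z up, the work surface at z = 0. Lengths are in mm, angles in rad, forces in N, time in s.
With the tool pointing down it reaches from about 400 to 875 mm from the base axis. Payload 19.3 kg.
Tool frame: the origin (TCP) lies between the finger pads; the fingertips stand 14 mm ahead of it and the grasp point (between the pads) lies 5 mm behind it; x points along the fingers, y is the direction in which the jaws open and shut, and the axes are right-handed (so a half turn about x gives the same grasp; the last joint's range is limited). The gripper opens to 85 mm and grips with 20 to 120 N. Pads are 22 mm wide; open, the fingers measure 114 mm over their backs; the gripper's body (76 mm by 85 mm) begins 54 mm behind the grasp point. The pads swing forward as they close: fully open they stand 13 mm farther back than shut.
Start: joints at [1.038, 0.521, -0.036, 1.599, 0.021, 1.021, -0.113], TCP at [279.007, -559.259, 245.291] pointing down, gripper open.
Joint ranges: [-2.91, 2.91], [-0.3, 2.13], [-1.5, 1.42], [0.17, 2.43], [-1.26, 4.41], [0.16, 1.93], [-2.52, 2.52]. Speed limits (rad/s): [1.89, 1.89, 2.39, 2.39, 3.01, 3.01, 3.01].

### API

Orientations are given as a 3x3 rotation matrix whose columns are the frame's x, y, z axes.
In Python, from station import ctrl gives the robot as it stands. Calls block until the motion is done:
- ctrl.goto(position, orientation): joint-space move of the TCP to a pose.
- ctrl.line_to(position, velocity=150, rotation=None): straight line of the TCP; rotation=None keeps the orientation; velocity is the mean speed in mm/s.
- ctrl.move_joints(angles): joint-space move.
- ctrl.let_go() and ctrl.close_gripper(effort=None): open the fingers fully, or close them until they stop; effort is the grip in N (None keeps the last).
- ctrl.pause(seconds).
- ctrl.inverse_kinematics(position, orientation): joint angles nearest the present ones, or None.
- ctrl.camera(name): name is "scene" or "top"; returns the picture (420x560x3 uint8, red, green, blue); there is no depth.
- ctrl.calibration(name): a dict with "intrinsics" (3x3 intrinsics, pixels), "dist_coeffs" ([k1, k2, p1, p2, k3] as OpenCV has them; the pictures are not rectified), "rvec" (rotation vector, rad) and "tvec" (3), from world to camera coordinates, as OpenCV has them. Camera axes: x right, y down, z forward; pixel columns grow to the right and rows downward; lengths in mm; the calibration is good to about 2 mm. A picture is of the moment at which its call begins. calibration takes no time and is no camera call.
A pose or a line that the arm cannot do raises ctrl.IKError and nothing moves.
- ctrl.close_job(): hands the job in, once; it reports no verdict.
Readings, each from a call of its own:
- ctrl.get_clock(): time.
- ctrl.get_joints(): joint angles.
- ctrl.get_dq(): joint speeds.
- ctrl.get_effort(): joint torques, N m.
- ctrl.get_tool_pos(): TCP position.
- ctrl.get_orientation(): TCP orientation.
- ctrl.get_ft_force(): force on the tool from outside, world axes, zero at the start.
- ctrl.get_moment(): the same for the moment, N m.
- ctrl.get_finger_gap(): opening from 0.0 (shut) to 1.0 (fully open).
Only numpy, scipy, OpenCV 4.12 (cv2) and the standard library are available. Lean on these libraries where they do the work, as an engineer would, in place of code of your own. Each camera call takes 0.05 s, during which the arm holds its last target.

## Working session

There is one attempt and no reset: what is moved stays moved. The work goes in short steps, each a Python script; the robot and the scene stay as the last script left them, time stands still between calls to the robot, and variables do not carry over. Pictures are saved under pics/ and viewed, and the job is handed in when it is done.

```bash
ls; mkdir -p pics
python3 - <<'E'
from station import ctrl
import cv2
for n in ("scene","top"):
    im=ctrl.camera(n); cv2.imwrite(f"pics/{n}0.png",im[:,:,::-1])
    c=ctrl.calibration(n); print(n,c)
print(ctrl.get_clock(),ctrl.get_tool_pos(),ctrl.get_orientation(),ctrl.get_ft_force())
E
```

```text
pics
scene {'intrinsics': array([[508.15963859,   0.        , 280.97963069],
       [  0.        , 508.15963859, 217.11975017],
       [  0.        ,   0.        ,   1.        ]]), 'dist_coeffs': array([-0.14929457,  0.        ,  0.        ,  0.        ,  0.        ]), 'rvec': array([ 0.67238574, -2.45967744,  1.35914706]), 'tvec': array([422.85908403, 343.52540739, 660.26315175])}
top {'intrinsics': array([[497.02581351,   0.        , 279.70254894],
       [  0.        , 497.02581351, 214.35257971],
       [  0.        ,   0.        ,   1.        ]]), 'dist_coeffs': array([0.03563079, 0.        , 0.        , 0.        , 0.        ]), 'rvec': array([ 2.14010508, -2.15382522,  0.15601268]), 'tvec': array([-213.02354331,  635.97479235,  964.83732179])}
0.1 [ 278.87397101 -559.03107192  244.81679321] [[-5.06674919e-04  4.46440421e-01 -8.94813217e-01]
 [ 8.17515064e-04 -8.94812848e-01 -4.46440700e-01]
 [-9.99999537e-01 -9.57723590e-04  8.84074579e-05]] [ 0.17989825  0.72830495 -0.38202687]
```

View pics/scene0.png

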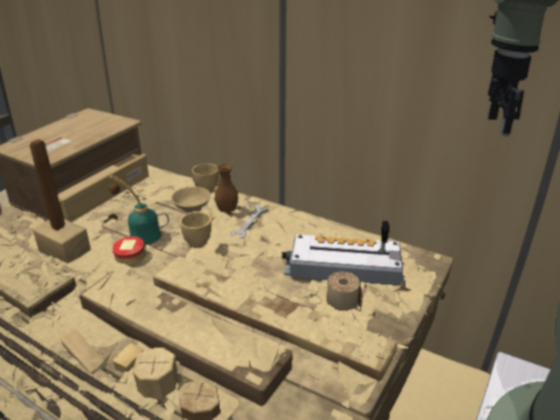

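View pics/top0.png

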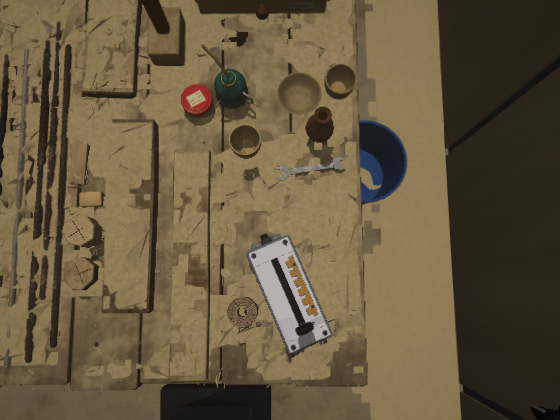

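The scene view shows the selector at about (345,258), with the lever at its robot-side end (385,232). In the top view, the box spans (247,250) to (330,350), the handle is at (305,329), the brass strip runs from (291,260) to (313,312), and the roll is at (242,314). I'll zoom in next.

Run:
```python
import cv2
im=cv2.imread("pics/top0.png")[228:368,235:345]
cv2.imwrite("pics/top0z.png",cv2.resize(im,None,fx=4.2,fy=4.2,interpolation=cv2.INTER_CUBIC))
im=cv2.imread("pics/scene0.png")[210:310,275:415]
cv2.imwrite("pics/scene0z.png",cv2.resize(im,None,fx=5.5,fy=5.5,interpolation=cv2.INTER_CUBIC))
```

```text
(no output)
```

View pics/top0z.png

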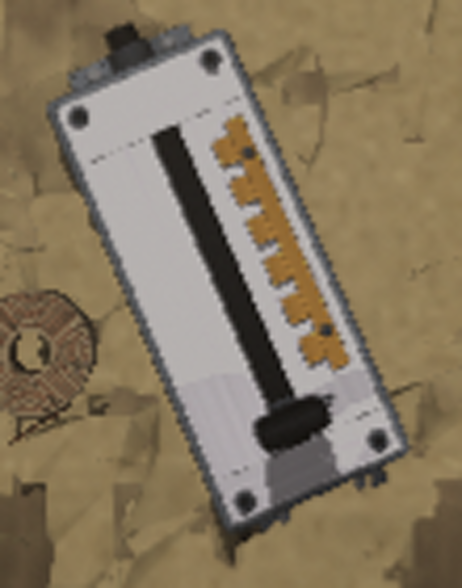

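View pics/scene0z.png

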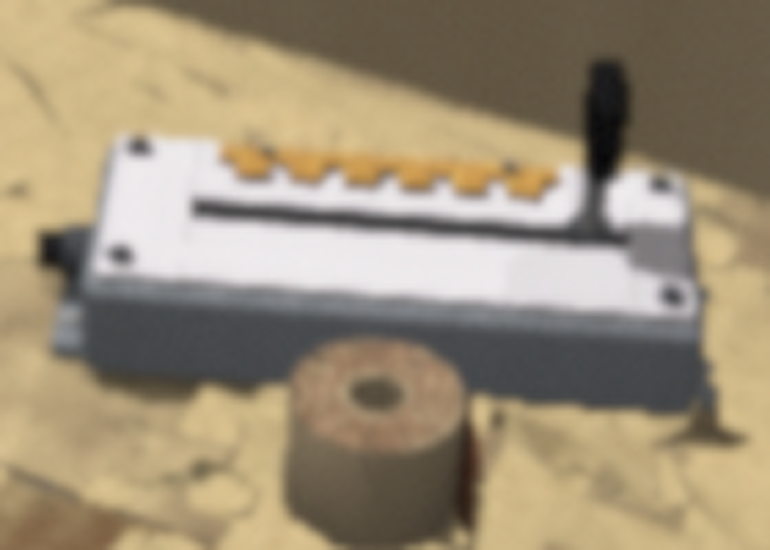

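```bash
cat > h.py <<'E'
import numpy as np, cv2
from station import ctrl
cal={n:ctrl.calibration(n) for n in("top","scene")}
def proj(n,P):
    c=cal[n];return cv2.projectPoints(np.asarray(P,float).reshape(-1,3),c['rvec'],c['tvec'],c['intrinsics'],c['dist_coeffs'])[0].reshape(-1,2)
def back(n,uv,z):
    c=cal[n];u=cv2.undistortPoints(np.asarray(uv,float).reshape(-1,1,2),c['intrinsics'],c['dist_coeffs']).reshape(-1,2)
    R=cv2.Rodrigues(c['rvec'])[0];o=-R.T@c['tvec'];d=np.c_[u,np.ones(len(u))]@R
    return o+d*((z-o[2])/d[:,2])[:,None]
def brass(im): # rgb
    h=cv2.cvtColor(im,cv2.COLOR_RGB2HSV); m=cv2.inRange(h,(10,140,110),(25,255,255)); return m
E
python3 - <<'E'
from h import *
z=lambda p:np.array(p)/4.2+[235,228]
cor=back("top",z([(47,105),(227,30),(410,450),(232,530)]),50)
print("corners",cor[:,:2].round(1)); 
print("edges",[np.linalg.norm(cor[i]-cor[(i+1)%4]).round(1) for i in range(4)],"centre",cor.mean(0))
for a,b in((3,0),(2,1)): d=cor[b]-cor[a]; print("yaw",np.arctan2(d[1],d[0]))
im=cv2.imread("pics/top0.png")[:,:,::-1].copy(); m=brass(im); m[:228]=0;m[368:]=0;m[:,:240]=0;m[:,345:]=0
v,u=np.nonzero(m);P=back("top",np.c_[u,v],54)[:,:2];print(len(u),P.mean(0))
r=cv2.minAreaRect(P.astype(np.float32));print(r); 
c=P.mean(0);w,V=np.linalg.eigh(np.cov((P-c).T));d=V[:,1]*np.sign(V[0,1]);print("pca yaw",np.arctan2(d[1],d[0]))
print("slot ends",back("top",z([(167,128),(283,402)]),50)[:,:2])
print("handle top",back("top",z([(292,421)]),118)[:,:2])
print("roll",back("top",z([(30,350)]),50)[:,:2])
E
```

```text
corners [[ 556.3 -149.5]
 [ 591.6 -235.6]
 [ 395.1 -318.8]
 [ 359.6 -235.8]]
edges [np.float64(93.1), np.float64(213.4), np.float64(90.3), np.float64(214.7)] centre [ 475.65745015 -234.92464007   50.        ]
yaw 0.4135476527868161
yaw 0.4006168699367606
382 [ 490.05244076 -258.89806948]
((490.3769836425781, -257.58953857421875), (123.18848419189453, 16.62282943725586), 23.13521957397461)
pca yaw 0.40398377532716934
slot ends [[ 544.94383206 -206.62845368]
 [ 417.19951673 -260.12452907]]
handle top [[ 414.05352202 -260.89079179]]
roll [[ 441.75680921 -141.97292019]]
```

Both views give consistent values: yaw ≈ 0.404, third notch ≈ 4.6 mm from the box centre along the axis, and lever ≈ -71 mm in the strip frame. I'll approach with the jaws shut, fingers behind the handle.

```bash
cat >> h.py <<'E'
yaw=0.404; U=np.array([np.cos(yaw),np.sin(yaw),0]); W=np.array([-U[1],U[0],0])
# slot axis: mean of box-centre, slot-end estimates; strip origin on axis
C=np.array([475.7,-234.9,0.]); pts=np.array([[544.9,-206.6,0],[417.2,-260.1,0],[414.05,-260.9,0],[475.7,-234.9,0]])
off=np.mean((pts-C)@W); O=C+off*W+(np.array([490.4,-257.6,0])-C)@U*U   # third notch, world
R=np.column_stack([[0,0,-1.],-W,np.cross([0,0,-1.],-W)])
def T(s,z=106.): return O+s*U+np.array([0,0,z])   # tcp at strip-x s
def s_of(): p=np.array(ctrl.get_tool_pos()); return (p-O)@U,(p-O)@W,p[2]
def fs(): return float(np.array(ctrl.get_ft_force())@U)
E
python3 - <<'E'
from h import *
print(O,off,(np.array([414.05,-260.9,0])-O)@U,R)
ctrl.close_gripper(20)
ctrl.goto(T(-118,230),R); print(ctrl.get_clock(),s_of())
ctrl.line_to(T(-118),150); print(ctrl.get_clock(),s_of(),fs(),ctrl.get_finger_gap())
for n in("top","scene"): cv2.imwrite(f"pics/{n}1.png",ctrl.camera(n)[:,:,::-1])
a=cv2.imread("pics/top1.png")[228:368,235:345];b=cv2.imread("pics/scene1.png")[180:300,290:430]
cv2.imwrite("pics/c1.png",np.hstack([cv2.resize(a,(393,500),interpolation=2),cv2.resize(b,(400,500),interpolation=2)]))
E
```

```text
[ 480.02448946 -233.33072229    0.        ] -0.257009963887503 -71.50074448590368 [[ 0.          0.39309946 -0.91949596]
 [ 0.         -0.91949596 -0.39309946]
 [-1.         -0.         -0.        ]]
2.0 (np.float64(-118.44261593456305), np.float64(-1.0186568574320871), np.float64(230.13459748936486))
2.975 (np.float64(-117.92016305591044), np.float64(-0.44166245152447714), np.float64(106.547295648798)) -0.31667693802786034 -0.0008286077500531402
```

View pics/c1.png

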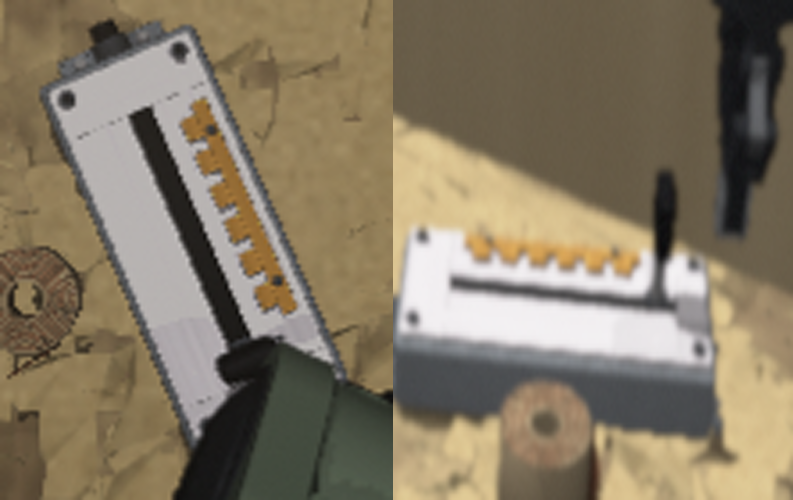

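The fingertips hang just behind the handle at mid-height (right panel: finger tip ~(730,235), handle ~(665,205)). The top view of the lever is now partly blocked by the wrist, so I'll track it with the scene camera. Next I advance in small steps, logging force.

```bash
cat >> h.py <<'E'
def look(k):
    im=ctrl.camera("scene")[:,:,::-1]; cv2.imwrite(f"pics/s{k}.png",im)
    cv2.imwrite(f"pics/z{k}.png",cv2.resize(im[190:300,270:430],(800,550),interpolation=2))
def adv(s0,s1,step=1.5,v=25,drop=None):
    """advance; drop: stop once force peaked above 2.5 N and fell below 40%"""
    pk=0;out=[];s=s0
    while s<s1-1e-6:
        s=min(s+step,s1); ctrl.line_to(T(s),v); f=-fs(); a=s_of()[0]; out.append((round(a,1),round(f,1)))
        if f>18: print("HIGH");break
        pk=max(pk,f)
        if drop and pk>2.5 and f<0.4*pk: print("DROP");break
    print(out,ctrl.get_clock()); return s
E
python3 - <<'E'
from h import *
ctrl.line_to(T(-97),40); print(s_of(),fs())
print(adv(-97,-76)); look(2)
E
```

```text
(np.float64(-97.0973645080206), np.float64(0.080919808380456), np.float64(105.91866251206385)) -0.883360544843191
[(np.float64(-95.5), 0.6), (np.float64(-93.9), -0.3), (np.float64(-92.4), 0.3), (np.float64(-90.9), 0.5), (np.float64(-89.4), 0.2), (np.float64(-87.9), -0.1), (np.float64(-86.4), -0.5), (np.float64(-84.9), 0.2), (np.float64(-83.4), 0.2), (np.float64(-81.9), -0.5), (np.float64(-80.4), 1.0), (np.float64(-78.9), -0.0), (np.float64(-77.4), -0.2), (np.float64(-75.8), 0.1)] 7.25
-76.0
```

View pics/z2.png

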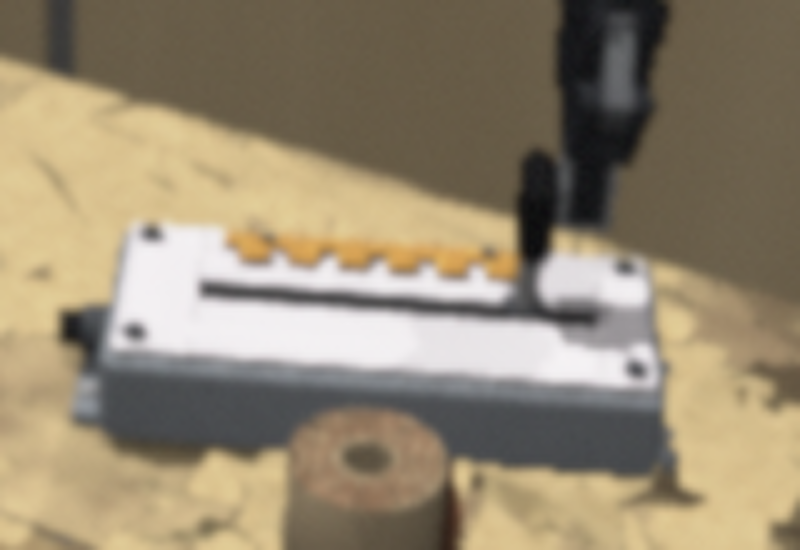

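The lever has moved with the finger, and its stem foot is at about (525,303) in the zoom, near the strip's first tooth. I'll push on over the first ridge.

Run:
```python
from h import *
print((back("scene",np.array([[526,303]])/5+[270,190],50)-O)@U)
print(adv(-76,-60,1.0,20,drop=True)); look(3)
```

```text
[-59.93465186]
DROP
[(np.float64(-75.4), 5.1), (np.float64(-73.6), -0.4)] 7.8
-74.0
```

View pics/z3.png

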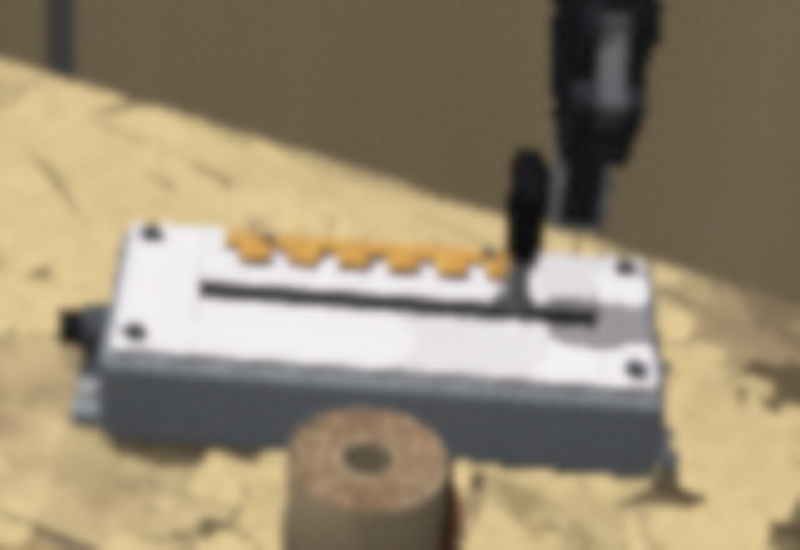

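Run:
```python
from h import *
ctrl.pause(0.3); print(s_of(),fs(),ctrl.get_clock()); look(4)
print((back("scene",np.array([[514,302]])/5+[270,190],50)-O)@U)
```

```text
(np.float64(-73.92438355112814), np.float64(0.005556888925479877), np.float64(106.0017975939258)) 0.30203198516596946 8.15
[-55.16631278]
```

View pics/z4.png

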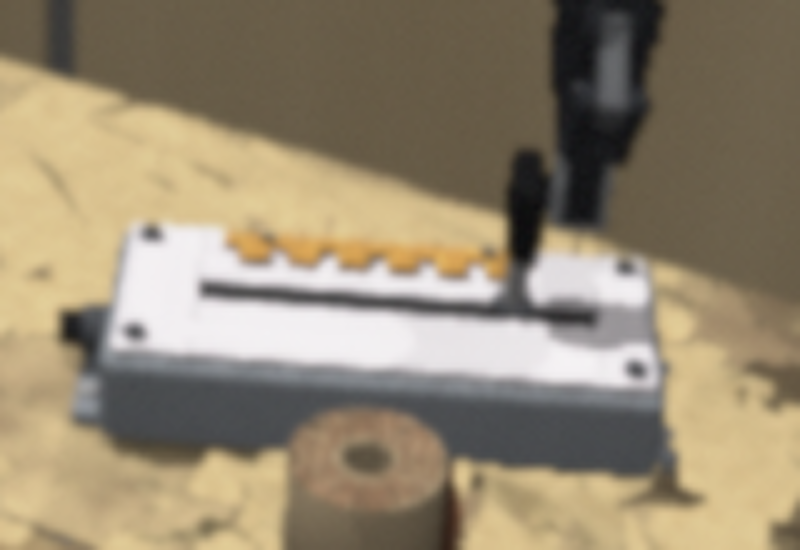

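The lever is at about -55 mm, so that force spike came from contact and not a notch. I'll keep pushing to the first ridge.

Run:
```python
from h import *
print(adv(-74,-63,1.0,20,drop=True)); ctrl.pause(.2); print(s_of(),fs());look(5)
```

```text
DROP
[(np.float64(-72.9), 0.0), (np.float64(-71.9), 0.2), (np.float64(-71.2), 3.0), (np.float64(-69.7), 0.8)] 9.2
-70.0
(np.float64(-69.84709441538958), np.float64(0.03411095565200377), np.float64(105.99607014902787)) 0.5819235011224462
```

View pics/z5.png

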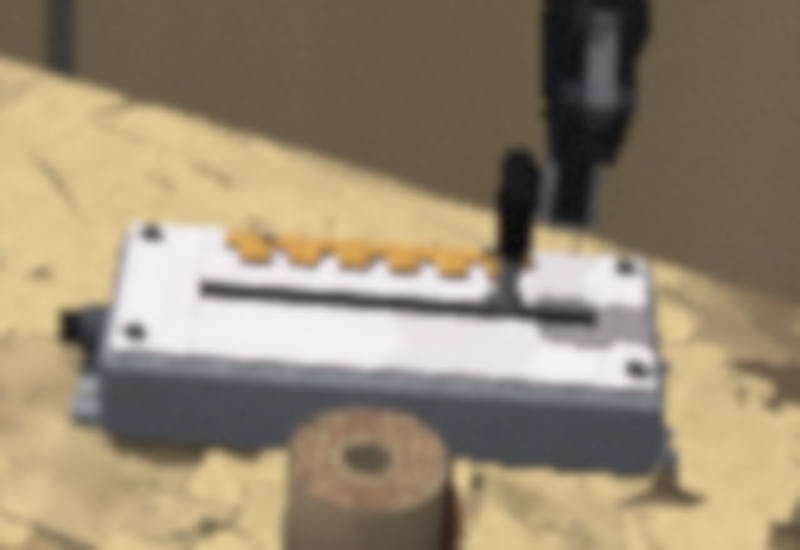

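```bash
cat >> h.py <<'E'
from scipy.optimize import brentq
def lever(g):
    """strip-x of handle from left silhouette edge in scene view (gray float img), z~100"""
    g=cv2.cvtColor(g,cv2.COLOR_BGR2GRAY).astype(float) if g.ndim==3 else g
    res=[]
    for z in(94,97,100,103,106):
        f=lambda s:proj("scene",O+s*U+[0,0,z])[0]
        s=-90
        # row along the handle line; scan columns right->left from guess via the dark run furthest left
        ss=np.arange(-110,60,.25); uv=np.array([f(x) for x in ss]).astype(np.float32)
        val=cv2.remap(g.astype(np.float32),uv[:,0].copy()[None],uv[:,1].copy()[None],cv2.INTER_LINEAR)[0]
        bg=np.median(val[-120:]); dk=val.min(); th=(bg+dk)/2
        i=np.nonzero(val<th)[0]; 
        if len(i): res.append(ss[i.max()])
    return np.round(res,1)
E
python3 - <<'E'
from h import *
for k in("scene0","scene1","s2","s3","s4","s5"): print(k,lever(cv2.imread(f"pics/{k}.png")))
E
```

```text
scene0 [-55.  -42.  -32.2 -19.   -9.2]
scene1 [-54.5 -43.  -32.2 -18.8  -9.5]
s2 [-49.2 -41.8 -28.8 -17.5 -10.2]
s3 [-45.8 -41.5 -28.  -17.2  -9.2]
s4 [-45.8 -41.  -28.8 -17.2  -9.2]
s5 [-42.5 -39.8 -28.5 -17.5  -8.5]
```

```bash
sed -i 's|th=(bg+dk)/2|th=dk+25|; s|(94,97,100,103,106)|(97,100,103,106,109)|' h.py
python3 - <<'E'
from h import *
for k in("scene0","scene1","s2","s3","s4","s5"): print(k,lever(cv2.imread(f"pics/{k}.png")))
E
```

```text
scene0 [-67.  -66.8 -66.  -65.5 -65.8]
scene1 [-67.5 -66.8 -66.  -65.5 -65.8]
s2 [-52.  -51.5 -51.5 -52.  -52. ]
s3 [-48.2 -47.5 -47.8 -48.2 -48.8]
s4 [-48.  -47.5 -47.  -47.  -47.8]
s5 [-44.5 -43.8 -43.5 -44.  -44.5]
```

The tracker works and puts the lever at about -50 mm, right at the first ridge. I'll continue, reading the image as well as the force.

```bash
cat >> h.py <<'E'
def lev():
    return float(np.median(lever(ctrl.camera("scene")[:,:,::-1].copy())))-5.5
def push(s0,s1,stop,step=1.0,v=20):
    s=s0;out=[]
    while s<s1-1e-6:
        s=min(s+step,s1); ctrl.line_to(T(s),v); f=-fs(); L=lev(); out.append((s,round(f,1),round(L,1)))
        if L>stop or f>18: print("STOP"); break
    print(out,ctrl.get_clock()); return s
E
python3 - <<'E'
from h import *
push(-70,-62,-45); ctrl.pause(.2); print(lev(),fs())
E
```

```text
STOP
[(-69.0, 0.2, -49.7), (-68.0, -0.3, -49.5), (-67.0, 0.5, -48.7), (-66.0, -0.1, -39.3)] 10.65
-39.3 0.005054627074177732
```

The lever clicked into the first notch (it reads -39.3 and is settled). Next is the second.

Run:
```python
from h import *
push(-66,-42,-25); ctrl.pause(.2); print(lev(),fs()); look(6)
```

```text
STOP
[(-65.0, 0.2, -39.3), (-64.0, 0.7, -39.3), (-63.0, 0.2, -39.3), (-62.0, 0.4, -39.3), (-61.0, -0.1, -39.3), (-60.0, 0.2, -39.3), (-59.0, -0.2, -39.3), (-58.0, 0.3, -39.5), (-57.0, -0.1, -39.3), (-56.0, 5.5, -39.0), (-55.0, 3.4, -37.3), (-54.0, 3.9, -36.3), (-53.0, 2.1, -35.0), (-52.0, 1.6, -33.7), (-51.0, 0.8, -33.0), (-50.0, 1.2, -31.7), (-49.0, 0.1, -31.3), (-48.0, -0.6, -29.7), (-47.0, 0.0, -29.3), (-46.0, 0.0, -20.3)] 16.9
-20.3 -0.07778142709244822
```

View pics/z6.png

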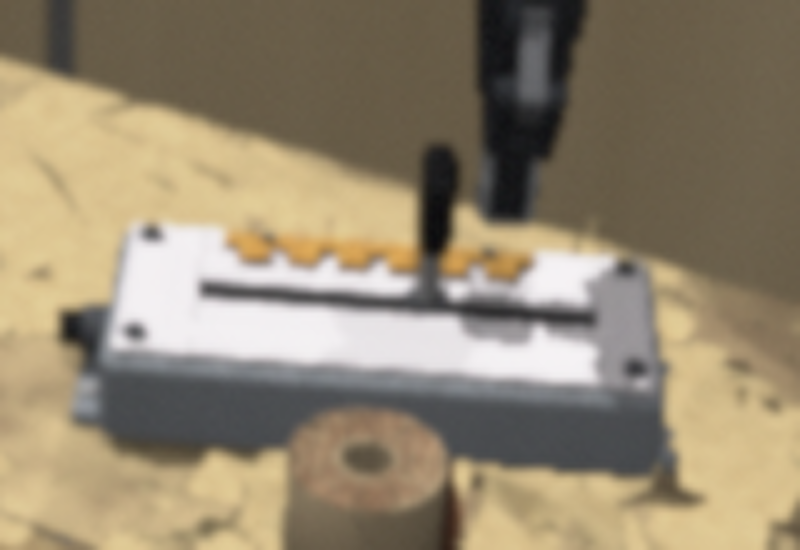

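The lever is seated in the second notch at -20.3, with the stem foot at (428,297) and the finger clear behind at (510,190). Third notch next, with the finger hard-limited to s = -24 (the fourth ridge would need about -7).

Run:
```python
from h import *
ctrl.line_to(T(-38),20)
s=push(-38,-24,-6); ctrl.pause(.2); print(lev(),fs()); look(7)
```

```text
STOP
[(-37.0, 0.6, -19.5), (-36.0, 5.6, -19.5), (-35.0, 1.9, -18.3), (-34.0, 7.9, -17.7), (-33.0, 3.3, -16.0), (-32.0, 1.4, -15.5), (-31.0, 1.9, -14.3), (-30.0, 2.0, -13.5), (-29.0, 1.6, -12.3), (-28.0, 0.3, -11.5), (-27.0, -0.1, -10.5), (-26.0, -0.5, -1.3)] 21.35
-1.0 0.6145849938953465
```

View pics/z7.png

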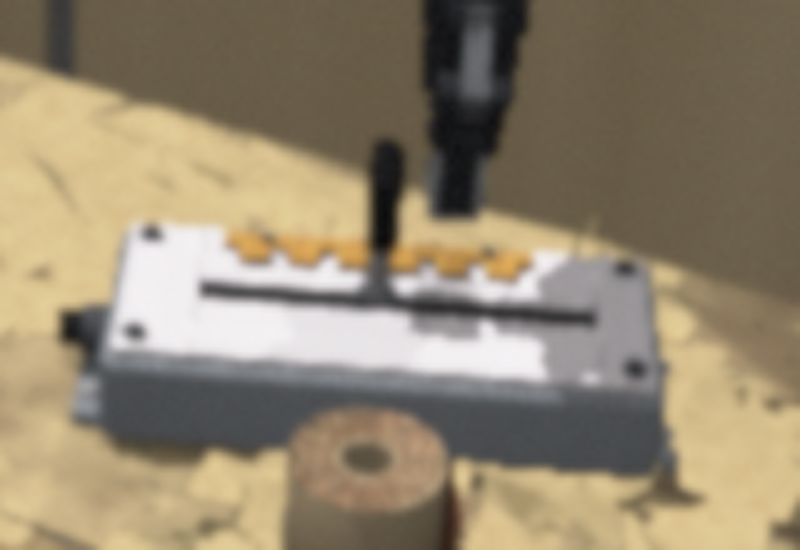

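The lever is in the third notch: it reads -1.0 and the stem is centred on the strip, with three teeth on each side. I'll back the finger off, raise it and check from above.

Run:
```python
from h import *
ctrl.line_to(T(-60),80); ctrl.line_to(T(-60,240),150)
ctrl.goto([300,-520,260],R); ctrl.pause(.2)
print(lev(),ctrl.get_ft_force(),ctrl.get_clock())
im=ctrl.camera("top")[:,:,::-1]; cv2.imwrite("pics/top8.png",im)
cv2.imwrite("pics/tz8.png",cv2.resize(im[110:368,215:375],None,fx=2.3,fy=2.3,interpolation=2))
cv2.imwrite("pics/tzz8.png",cv2.resize(im[228:368,235:345],None,fx=4.2,fy=4.2,interpolation=2)); look(8)
for n,a in(("top0","top8"),("scene0","s8")):
    A=cv2.imread(f"pics/{a}.png");B=cv2.imread(f"pics/{n}.png");print(n,cv2.absdiff(A,B).max(2).shape, [cv2.boundingRect(c) for c in cv2.findContours((cv2.absdiff(A,B).max(2)>40).astype(np.uint8),0,2)[0] if cv2.contourArea(c)>8])
```

```text
-1.0 [ 0.12122232 -0.92509759  0.22928396] 24.6417
top0 (420, 560) [(536, 413, 21, 7), (295, 321, 21, 27), (282, 299, 12, 17), (295, 297, 5, 12), (280, 290, 7, 9), (290, 286, 10, 9)]
scene0 (420, 560) [(352, 252, 14, 6), (378, 221, 23, 40), (341, 218, 10, 32), (493, 114, 5, 6), (497, 87, 5, 11), (503, 55, 28, 80), (504, 53, 15, 4), (478, 32, 42, 98), (477, 5, 7, 13), (500, 0, 58, 54), (485, 0, 12, 11)]
```

View pics/tzz8.png

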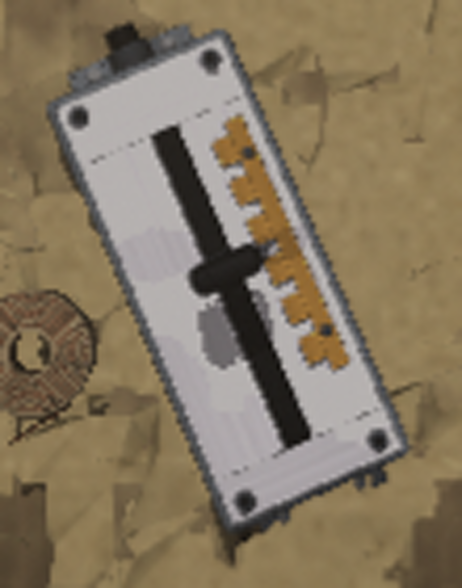

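The top view shows the pointer at about (262,250), in the middle gap, with three teeth on each side. Apart from the lever, its shadow and the arm, no area of either picture has changed, so the bystanders have not moved. I'm handing in.

```bash
python3 -c "
from station import ctrl
ctrl.close_job(); print(ctrl.get_clock())"
```

```text
the job is handed in; nothing more can be done
the job is handed in; nothing more can be done
```

The lever is in the third notch and the job is handed in; the interface gives no verdict, so that rests on my own checks. I pushed with the shut fingertips only. The camera showed the lever click in at about -39, then -20, then -1 mm along the strip.

- **Final position:** it read -1.0 mm both before and after the finger backed off. The scale is good to about 1–2 mm. The top view shows the pointer in the middle gap, with three teeth on each side.
- **Force:** the highest wrist reading while pushing was about 8 N, sampled once per step, against the 25 N limit.
- **Bystanders:** before and after pictures show no change except the lever, its shadow and the arm.
- **Time:** about 25 s of the 48 s, with the arm clear of everything at the end.
- **Disagreement:** two early force drops before the first notch looked like clicks. The pictures showed the lever still at about -55 and -50 mm, so I did not count them. From then on I counted notches by the tracked lever position.

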